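# Close and clip the specimen box for the drive

## Robot

A 7-joint arm with a two-finger parallel gripper is mounted at the origin on the work surface. World frame = base frame: x ahead of the robot, y to its left, z up, the work surface at z = 0. Lengths are in m, angles in degrees, forces in N, time in s.
With the tool pointing down it reaches from about 0.425 to 0.95 m from the base axis. Payload 4.7 kg.
Tool frame: the origin (TCP) lies at the very end of the fingers, on their centre line; the grasp point (between the pads) lies behind it (tcp_to_grasp is the z of the grasp point in the tool frame, in m); z points along the fingers, y is the direction in which the jaws open and shut (so a half turn about z gives the same grasp; the last joint's range is limited). The gripper opens to 87 mm and grips with 3 to 60 N. Pads are 19 mm wide; open, the fingers measure 117 mm over their backs; the gripper's body (75 mm by 190 mm) begins 51 mm behind the grasp point.
Start: joints at [72.198, 26.849, -2.785, 87.806, 1.381, 65.374, -4.715], TCP at [0.188, -0.648, 0.223] pointing down, gripper open.
Joint ranges: [-148.3, 148.3], [-19.14, 114.17], [-79.39, 73.82], [5.75, 140.21], [-59.74, 239.74], [12.07, 113.84], [-152.46, 152.46]. Speed limits (degrees/s): [147.25, 147.25, 180, 180, 180, 180, 180].

## Interface

Orientations are given as [roll, pitch, yaw] about the fixed x, y, z axes, in that order (R = Rz(yaw) Ry(pitch) Rx(roll)).
In Python, from rig import * gives the robot as it stands. The module is installed in compiled form; this text tells all that it offers.
- The arm moves only by the tool apply_moves, never from a script. Its argument "steps" is a list of rows, each a list of 6 numbers: the shift along the world's x, y, z in units of 50 mm (1.0 is 50 mm), then the turn, a rotation vector about the world's x, y, z in units of 5 degrees (1.0 is 5 degrees). In form: [[tx, ty, tz, ax, ay, az], ...]. A call has 1 to 12 rows; each row shifts and turns the commanded pose from where the row before left it; what a row does not reach is not made up. A row lasts 1/8 s, in which the tool goes at most 62.5 mm and 10.7 degrees, less where a joint would pass 70% of its speed; a pose out of reach is approached as far as the arm can. A call is refused whole if a number of a shift passes 1 or a number of a turn 1, either way. A call with a gripper value outside its range is refused whole. "gripper" is the closure, from 0 (fully open) to 1 (shut), set as the call begins (left out, the last holds). The fingers move at their own pace and stop on an object; "squeeze" is the grip in N (left out, the last holds). Time passes only in rows, so rows that do not move let the fingers close. It gives the time, the measured TCP pose, the force and the opening at its end, in the units of the state.
- read_state(): the state, without advancing time (a new reading comes with each control period).
- read_camera(name): name is "scene" or "top"; returns (picture, depth): 420x560x3 uint8, red, green, blue; 420x560 float32, m along the optical axis (not along the pixel's ray), 0 where there is no reading.
- calibration(name): a dict with "K" (3x3 intrinsics, pixels), "R" (3x3) and "t" (3): a world point X has camera coordinates R X + t. Camera axes: x right, y down, z forward; pixel columns grow to the right and rows downward; lengths in m; the calibration is good to about 2 mm. A picture is of the moment at which its call begins. calibration takes no time and is no camera call.
- job_done(): hands the job in, once; it reports no verdict.
The state is a dict: "time_s": time; "q": joint angles; "qd": joint speeds; "joint_torque": joint torques, N m; "tcp_pos": TCP position; "tcp_rot": TCP orientation; "ft_force": force on the tool from outside, world axes, zero at the start; "ft_torque": the same for the moment, N m; "gripper_width": opening from 0.0 (shut) to 1.0 (fully open).
Only numpy, scipy, OpenCV 4.12 (cv2) and the standard library are available. Lean on these libraries where they do the work, as an engineer would, in place of code of your own. Each camera call takes 0.05 s, during which the arm holds its last target.

## Task

Close up the specimen box for transport: pick up the lid, lay it properly down on the box in its tray, and then fold down the four clip flaps round its rim until every one has snapped under its ledge. Press firmly but never hard enough to crack a clip, keep the box upright in its tray, and leave the other things on the bench alone.

Things in the scene. Friction and masses are not known exactly. Their poses are not given: they have to be found in the camera images.
- tray: Shallow aluminium retaining tray screwed to the bench, in which the specimen box stands: inside 115 x 151 mm, walls 3 mm thick and 34 mm high, floor 4 mm thick. Origin under its centre, long side along own y.
- box: Clear plastic box holding a rack of capped tubes, open at the top, about 0.5 kg, loose in the tray with 5.5 mm play on every side: a push slides it up to the tray wall. 104 (x) x 140 (y) mm over the walls, 4 mm thick, 84 mm high; rim flange 8.5 mm out; below it on each side a catch ledge 10 mm out, lower edge 64 mm up. Origin: centre of its underside, z up.
- lid: White lid, plate 123 (x) x 159 (y) mm, 0.26 kg with clips; fits either way round. Origin: centre of its underside, z up. From z = 0 to 6 mm a round-edged gasket ring that goes inside the box walls (1.2 mm clearance), plate at z = 6 to 12 mm. Seated, it lies along the box axes with its origin 78 mm above the box's. Clip hinges at z = 9 mm, 63.5 mm out in x, 81.5 mm out in y.
- lid_grip (a point): Centre of the lid's raised grip bar, 31 mm above the lid's origin: bar 70 mm long along the lid's y, 16 mm wide in x, 10 mm high (z = 26 to 36 mm of the lid), open beneath (14 mm gap above the plate).
- clip1: Grey clip flap 1, hinged on the lid's +x (long) edge, 64 mm wide, 27 mm long, 3 mm thick, a hooked lip along the inner side of its free edge. Origin on the hinge axis, mid-width; own y along the hinge. Closed, it hangs along own -z (own z up, own x level outward, outer face at x = 1.5 mm). Cracks above 25 N of push.
- clip1_angle (a joint): Turn of clip 1, rad: 0 (+-0.08) closed, hanging upright; grows as it swings out and up, 1.57 level, stop at 2.5. Stays where left (slightly stiff hinge). The hook meets the ledge at about 0.3, must be forced past it and snaps home below about 0.17: some 7 to 10 N pressed in and a little down near the free edge (dragged upward, the lid lifts and the hook binds). Closed, it bears hard on the ledge.
- clip2: Grey clip flap 2, hinged on the lid's +y (short) edge, 50 mm wide, 27 mm long, 3 mm thick, a hooked lip along the inner side of its free edge. Origin on the hinge axis, mid-width; own y along the hinge. Closed, it hangs along own -z (own z up, own x level outward, outer face at x = 1.5 mm). Cracks above 25 N of push.
- clip2_angle (a joint): Turn of clip 2, rad: 0 (+-0.08) closed, hanging upright; grows as it swings out and up, 1.57 level, stop at 2.5. Stays where left (slightly stiff hinge). The hook meets the ledge at about 0.3, must be forced past it and snaps home below about 0.17: some 7 to 10 N pressed in and a little down near the free edge (dragged upward, the lid lifts and the hook binds). Closed, it bears hard on the ledge.
- clip3: Grey clip flap 3, hinged on the lid's -x (long) edge, 64 mm wide, 27 mm long, 3 mm thick, a hooked lip along the inner side of its free edge. Origin on the hinge axis, mid-width; own y along the hinge. Closed, it hangs along own -z (own z up, own x level outward, outer face at x = 1.5 mm). Cracks above 25 N of push.
- clip3_angle (a joint): Turn of clip 3, rad: 0 (+-0.08) closed, hanging upright; grows as it swings out and up, 1.57 level, stop at 2.5. Stays where left (slightly stiff hinge). The hook meets the ledge at about 0.3, must be forced past it and snaps home below about 0.17: some 7 to 10 N pressed in and a little down near the free edge (dragged upward, the lid lifts and the hook binds). Closed, it bears hard on the ledge.
- clip4: Grey clip flap 4, hinged on the lid's -y (short) edge, 50 mm wide, 27 mm long, 3 mm thick, a hooked lip along the inner side of its free edge. Origin on the hinge axis, mid-width; own y along the hinge. Closed, it hangs along own -z (own z up, own x level outward, outer face at x = 1.5 mm). Cracks above 25 N of push.
- clip4_angle (a joint): Turn of clip 4, rad: 0 (+-0.08) closed, hanging upright; grows as it swings out and up, 1.57 level, stop at 2.5. Stays where left (slightly stiff hinge). The hook meets the ledge at about 0.3, must be forced past it and snaps home below about 0.17: some 7 to 10 N pressed in and a little down near the free edge (dragged upward, the lid lifts and the hook binds). Closed, it bears hard on the ledge.
- rack: White rack of capped tubes standing on the bench, 60 x 140 x 86 mm, a bystander. Origin under its centre.
- bottle: White plastic bottle, 54 mm across, 105 mm high, a bystander. Origin under its centre.
- tipbox: Lidded box of pipette tips, 89 x 119 x 65 mm, a bystander. Origin under its centre.
Not all that is in view belongs to the job. Leave any purple look-alike of the box alone.

How it is judged:
By the outcome, as a careful person would: the job done as asked, in the order asked, and still so for the second after the job is handed in, with the robot touching nothing.
It also fails if it takes over 72 s, if anything falls off the work surface, if the arm or the gripper's body presses on something with over 40 N, if the wrist force passes 120 N, or if a joint passes its speed limit or range.

## Working session

There is one attempt and no reset: what is moved stays moved. The work goes in short steps, Python scripts to look and compute and a tool call to move; the robot and the scene stay as the last step left them, time stands still between calls to the robot, and variables do not carry over. Pictures are saved under pics/ and viewed, and the job is handed in when it is done.

Besides the shell and the picture viewer there is one more tool, called after "Emit:" in YAML: its name, and indented under it one key for each argument. apply_moves: Moves the arm, as the interface text tells. Its arguments: {"type":"object","properties":{"steps":{"type":"array"},"gripper":{"type":"number"},"squeeze":{"type":"number"}},"required":["steps"]}

```bash
mkdir -p pics; python3 - <<'E'
from rig import *
import cv2,numpy as np
for n in ("scene","top"):
    p,d=read_camera(n); cv2.imwrite(f"pics/{n}0.png",cv2.cvtColor(p,cv2.COLOR_RGB2BGR)); np.savez(f"{n}0.npz",p=p,d=d)
    c=calibration(n); print(n,np.round(c["K"],1).tolist(),np.round(c["R"],4).tolist(),np.round(c["t"],4).tolist())
print(read_state())
E
```

```text
scene [[542.3, 0.0, 277.5], [0.0, 542.3, 197.3], [0.0, 0.0, 1.0]] [[0.6979, 0.7162, -0.0017], [0.4147, -0.4061, -0.8143], [-0.5839, 0.5676, -0.5805]] [-0.3879, -0.2089, 1.6417]
top [[458.0, 0.0, 281.1], [0.0, 458.0, 204.9], [0.0, 0.0, 1.0]] [[-0.0134, -0.9998, -0.0134], [-0.9804, 0.0158, -0.1962], [0.1963, 0.0105, -0.9805]] [-0.0291, 0.6008, 0.9729]
{'time_s': 0.1, 'q': array([72.19766328, 26.89159404, -2.78312307, 87.86616916,  1.38199285,
       65.37561707, -4.71680949]), 'qd': array([-0.00665649, -0.13394039,  0.03231034, -0.14371767, -0.06750622,
        0.01418732,  0.02557918]), 'joint_torque': array([ 1.26987975e-04, -5.09170282e+01, -8.10752925e-02, -2.36828238e+01,
       -6.13840017e-02,  3.44438036e-02,  6.93910397e-05]), 'tcp_pos': array([ 0.18756008, -0.64786114,  0.2216224 ]), 'tcp_rot': array([-1.79900333e+02,  5.07640588e-03,  1.61462119e+01]), 'ft_force': array([-0.04647004,  0.5127839 , -0.14898175]), 'ft_torque': array([-0.03378758,  0.06163893,  0.01141258]), 'gripper_width': 0.9971589744646518}
```

View pics/scene0.png

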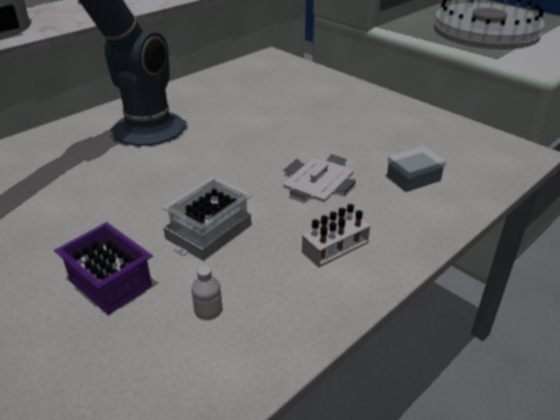

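View pics/top0.png

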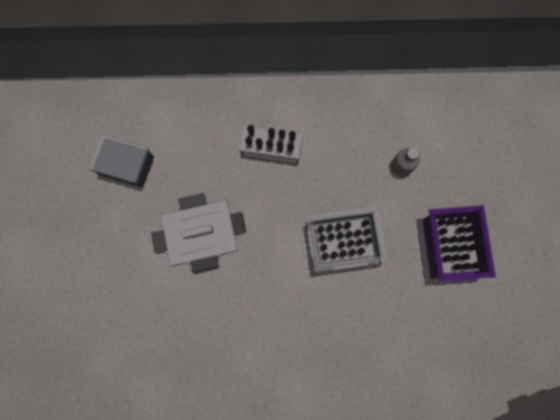

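The lid could be confused with the white plate at top (198,233), the tip box at (122,160) or the rack at (271,143). The box could be the clear one at (345,240) or the purple look-alike at (460,243). I choose the plate with four flaps and a grip bar, and the clear box in the grey tray. I'll check both in a close crop.

```bash
cat > h.py <<'E'
import numpy as np,cv2
from rig import *
def cloud(n,d):
    c=calibration(n);K=c["K"];R=np.array(c["R"]);t=np.array(c["t"])
    v,u=np.mgrid[0:d.shape[0],0:d.shape[1]]
    P=np.stack([(u-K[0][2])/K[0][0]*d,(v-K[1][2])/K[1][1]*d,d],-1)
    X=(P-t)@R; X[d==0]=np.nan; return X
def plane(n,uv,z):
    c=calibration(n);K=np.array(c["K"]);R=np.array(c["R"]);t=np.array(c["t"])
    uv=np.atleast_2d(uv).astype(float)
    r=np.c_[uv,np.ones(len(uv))]@np.linalg.inv(K).T@R; o=-R.T@t
    return o+r*((z-o[2])/r[:,2])[:,None]
def proj(n,X):
    c=calibration(n);K=np.array(c["K"]);p=(np.atleast_2d(X)@np.array(c["R"]).T+c["t"])@K.T
    return p[:,:2]/p[:,2:]
def crop(n,p,u0,v0,u1,v1,s,f,g=1.0):
    q=cv2.resize(p[v0:v1,u0:u1],None,fx=s,fy=s,interpolation=cv2.INTER_CUBIC)
    q=np.clip(q.astype(float)*g,0,255).astype(np.uint8)
    cv2.imwrite(f,cv2.cvtColor(q,cv2.COLOR_RGB2BGR))
E
python3 - <<'E'
from h import *
a=np.load("top0.npz");p,d=a["p"],a["d"]
X=cloud("top",d)
for nm,(u,v) in dict(lid=(178,225),bar=(198,232),bench=(250,320),rim=(310,240),tip=(122,158)).items(): print(nm,X[v,u])
crop("top",p,140,180,400,285,3,"pics/c0.png",1.6)
Z=X[...,2]; z=np.clip(np.nan_to_num(Z)*2000,0,255).astype(np.uint8)
cv2.imwrite("pics/z0.png",cv2.resize(z[180:285,140:400],None,fx=3,fy=3))
s=np.load("scene0.npz");crop("scene",s["p"],140,130,380,280,3,"pics/c1.png",1.6)
E
```

```text
lid [0.56603035 0.20556033 0.00977046]
bar [0.54487003 0.15279503 0.03680997]
bench [0.34675871 0.03659927 0.00453774]
rim [ 0.51675885 -0.0996204   0.08588059]
tip [0.71464174 0.32574184 0.06642595]
```

View pics/c0.png

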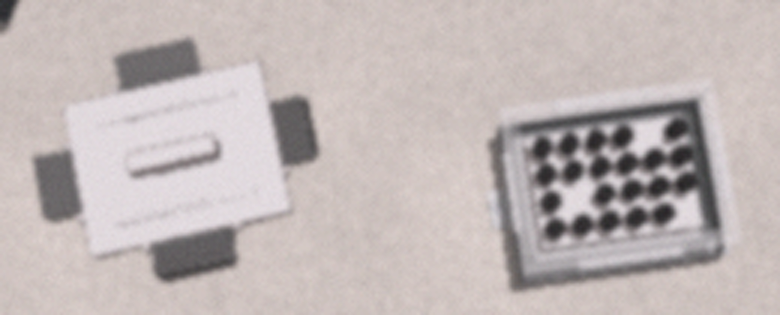

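View pics/z0.png

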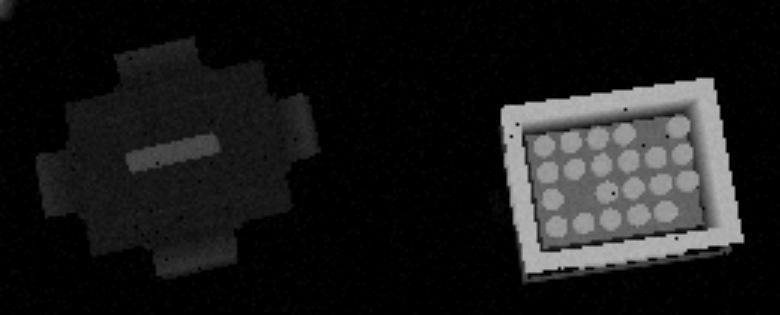

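View pics/c1.png

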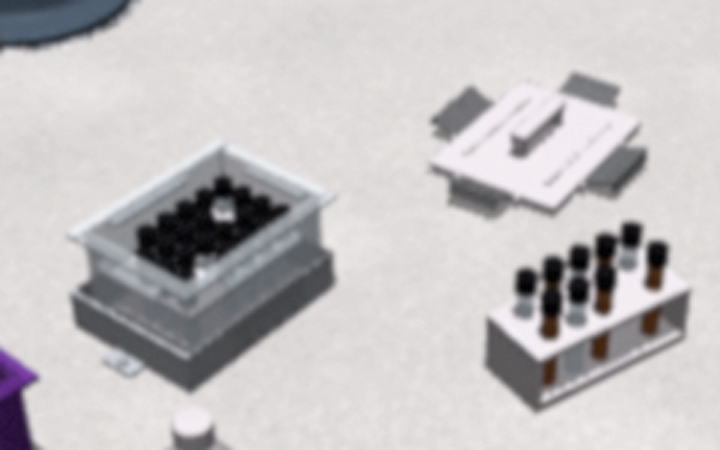

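The crops confirm the choice: a white plate with four grey flaps and a grip bar, and a clear box with black caps in a grey tray. Next I measure their poses.

```bash
cat > meas.py <<'E'
from h import *
def rect(X,m,name):
    m=m.astype(np.uint8); n,l,st,ce=cv2.connectedComponentsWithStats(m); k=1+np.argmax(st[1:,4]); 
    P=X[l==k]; (c,s,a)=cv2.minAreaRect(np.ascontiguousarray(P[:,:2],dtype=np.float32))
    # long axis direction
    if s[0]<s[1]: a=a+90; s=s[::-1]
    a=(a+90)%180-90
    print(name,"c",np.round(c,4),"LxW",np.round(np.array(s)*1e3,1),"long-axis deg",round(a,2),"z",np.round(np.nanmedian(P[:,2]),4),"n",len(P)); return c,a
E
python3 - <<'E'
from meas import *
a=np.load("top0.npz");p,d=a["p"],a["d"];X=cloud("top",d);Z=X[...,2]
g=p.astype(int).sum(2)
vv,uu=np.mgrid[0:420,0:560]
lidreg=(uu>145)&(uu<255)&(vv>185)&(vv<280); boxreg=(uu>295)&(uu<395)&(vv>195)&(vv<285)
print(np.nanmedian(Z[300:350,150:350]))
print("gray lid",g[225,178],"bench",g[300,250],"clip",g[203,193])
rect(X,lidreg&(Z>.008)&(Z<.02)&(g>1.1*np.median(g[290:330,150:300])),"plate")
rect(X,lidreg&(Z>.028)&(Z<.045),"bar")
rect(X,boxreg&(Z>.082)&(Z<.095),"rim")
# tray top z 34
m=boxreg&(Z>.03)&(Z<.04);print("tray px",m.sum())
# colour-contour plate: project contour pixels onto z=.012
m=(lidreg&(g>1.1*np.median(g[290:330,150:300]))).astype(np.uint8)
m=cv2.morphologyEx(m,cv2.MORPH_CLOSE,np.ones((3,3)));cs,_=cv2.findContours(m,0,1);c=max(cs,key=cv2.contourArea)[:,0]
W=plane("top",c,.012);print(cv2.minAreaRect(W[:,:2].astype(np.float32)))
# clip heights
for n,(u,v) in dict(top=(193,200),left=(159,242),right=(237,223),bot=(205,264)).items():print(n,X[v-4:v+5:2,u,:].round(3).tolist() if n in("top","bot") else X[v,u-6:u+7:2].round(3).tolist())
E
```

```text
-0.000687630976975289
gray lid 418 bench 366 clip 202
plate c [0.5481 0.1577] LxW [153.8 117.9] long-axis deg -77.32 z 0.0115 n 2444
bar c [0.549  0.1564] LxW [70.8 16.7] long-axis deg -77.14 z 0.0349 n 216
rim c [ 0.5209 -0.1783] LxW [157.5 121.3] long-axis deg -82.78 z 0.0872 n 1405
tray px 194
((0.5482085347175598, 0.1574726104736328), (0.11721186339855194, 0.1535441130399704), 12.4956693649292)
top [[0.634, 0.17, 0.017], [0.629, 0.17, 0.017], [0.624, 0.17, 0.019], [0.621, 0.172, 0.008], [0.615, 0.171, 0.014]]
left [[0.526, 0.261, 0.015], [0.525, 0.255, 0.02], [0.526, 0.252, 0.015], [0.526, 0.248, 0.014], [0.526, 0.243, 0.013], [0.526, 0.239, 0.01], [0.526, 0.235, 0.01]]
right [[0.568, 0.08, 0.013], [0.569, 0.076, 0.009], [0.568, 0.071, 0.011], [0.568, 0.066, 0.015], [0.567, 0.061, 0.016], [0.567, 0.056, 0.022], [0.567, 0.052, 0.017]]
bot [[0.483, 0.141, 0.009], [0.478, 0.14, 0.013], [0.473, 0.139, 0.016], [0.469, 0.138, 0.019], [0.464, 0.138, 0.021]]
```

```bash
python3 - <<'E'
import rig
print([n for n in dir(rig) if n[0]!='_'])
print(getattr(rig,'tcp_to_grasp',None))
from h import *
a=np.load("top0.npz");X=cloud("top",a["d"])
Z=X[...,2]
for n,(u0,v0,u1,v1) in dict(purple=(415,195,505,290),bottle=(385,135,435,185),rack=(230,115,315,170)).items():
    q=X[v0:v1,u0:u1].reshape(-1,3);q=q[q[:,2]>.03];print(n,q.min(0).round(3),q.max(0).round(3))
E
```

```text
['IKError', 'calibration', 'job_done', 'read_camera', 'read_state', 'tcp_to_grasp']
-0.0187
purple [ 0.427 -0.493  0.03 ] [ 0.589 -0.361  0.088]
bottle [ 0.676 -0.354  0.03 ] [ 0.732 -0.302  0.107]
rack [ 0.713 -0.089  0.031] [0.794 0.058 0.09 ]
```

Emit:
apply_moves:
  steps:
    - [0.6,0.9,0,0,0,1]
    - [0.6,0.9,0,0,0,1]
    - [0.6,0.9,0,0,0,1]
    - [0.6,0.9,0,0,0,1]
    - [0.6,0.9,0,0,0,1]
    - [0.6,0.9,0,0,0,1]
    - [0.5,0.9,0,0,0,1]
    - [0.5,0.9,0,0,0,1]
    - [0.5,0.9,0,0,0,1]
    - [0.5,0.9,0,0,0,1]
    - [0.5,0.9,0,0,0,1]
    - [0.5,0.9,0,0,0,1]
  gripper: 0.4

```text
time_s: 1.6
tcp_pos: [0.5181, -0.107, 0.2224]
tcp_rot: [-180.0, 0.0, 76.3]
ft_force: [0.6, -0.1, -0.0]
gripper_width: 0.6
```

Emit:
apply_moves:
  steps:
    - [0.2,0.9,0,0,0,1]
    - [0.2,0.9,-0.2,0,0,1]
    - [0.2,0.9,-0.3,0,0,1]
    - [0.1,0.9,-0.3,0,0,1]
    - [0,0.9,-0.3,0,0,1]
    - [0,0.8,-0.4,0,0,0.3]
    - [0,0,0,0,0,0]
    - [0,0,0,0,0,0]

```text
time_s: 2.6
tcp_pos: [0.5528, 0.1559, 0.1473]
tcp_rot: [-180.0, 0.0, 102.6]
ft_force: [0.2, 0.0, 0.4]
gripper_width: 0.596
```

Emit:
apply_moves:
  steps:
    - [-0.08,0.02,-0.6,0,0,0.04]
    - [0,0,-0.7,0,0,0]
    - [0,0,-0.7,0,0,0]
    - [0,0,-0.4,0,0,0]
    - [0,0,-0.2,0,0,0]
    - [0,0,-0.04,0,0,0]
    - [0,0,0,0,0,0]

```text
time_s: 3.48
tcp_pos: [0.5495, 0.1579, 0.0165]
tcp_rot: [179.9, -0.0, 102.8]
ft_force: [0.6, -0.2, 0.4]
gripper_width: 0.604
```

Emit:
apply_moves:
  steps:
    - [0,0,0,0,0,0]
    - [0,0,0,0,0,0]
    - [0,0,0,0,0,0]
    - [0,0,0,0,0,0]
  gripper: 1
  squeeze: 40

```text
time_s: 3.98
tcp_pos: [0.5488, 0.1576, 0.0156]
tcp_rot: [180.0, -0.0, 102.8]
ft_force: [-0.9, 0.3, 0.2]
gripper_width: 0.23
```

Emit:
apply_moves:
  steps:
    - [0,0,0,0,0,0]
    - [0,0,0,0,0,0]
    - [0,0,0.2,0,0,0]
    - [0,0,0.5,0,0,0]
    - [0,0,0.7,0,0,0]
    - [0,0,0.7,0,0,0]
    - [0,0,0.7,0,0,0]
    - [0,0,0.7,0,0,0]
    - [0,0,0.5,0,0,0]

```text
time_s: 5.1
tcp_pos: [0.5484, 0.1577, 0.2174]
tcp_rot: [179.9, 0.0, 102.9]
ft_force: [0.3, 0.3, -2.5]
gripper_width: 0.18
```

Emit:
apply_moves:
  steps:
    - [-0.05,-0.4,0,0,0,-0.14]
    - [-0.1,-0.8,0,0,0,-0.2]
    - [-0.1,-0.9,0,0,0,-0.2]
    - [-0.1,-0.9,0,0,0,-0.2]
    - [-0.1,-0.9,0,0,0,-0.2]
    - [-0.05,-0.9,0,0,0,-0.2]
    - [-0.05,-0.9,0,0,0,0]
    - [0,-0.6,-0.2,0,0,0]
    - [0,-0.42,-0.4,0,0,0]
    - [0,0,-0.4,0,0,0]
    - [0,0,0,0,0,0]
    - [0,0,0,0,0,0]

```text
time_s: 6.6
tcp_pos: [0.5212, -0.1778, 0.1654]
tcp_rot: [-180.0, -0.0, 97.2]
ft_force: [0.8, 0.3, -2.8]
gripper_width: 0.179
```

```bash
cat > look.py <<'E'
import sys
from h import *
k=sys.argv[1]
for n in ("scene","top"):
    p,d=read_camera(n); np.savez(f"{n}{k}.npz",p=p,d=d)
    if n=="scene": crop(n,p,140,130,280,270,4,f"pics/s{k}.png",1.5)
    else: crop(n,p,270,170,420,300,5,f"pics/t{k}.png",1.5)
s=read_state();print(s["tcp_pos"],s["tcp_rot"],s["time_s"])
E
python3 look.py 1
```

```text
[ 0.52172999 -0.17792052  0.16615315] [1.79934694e+02 2.02233320e-02 9.72085195e+01] 6.7
```

View pics/t1.png

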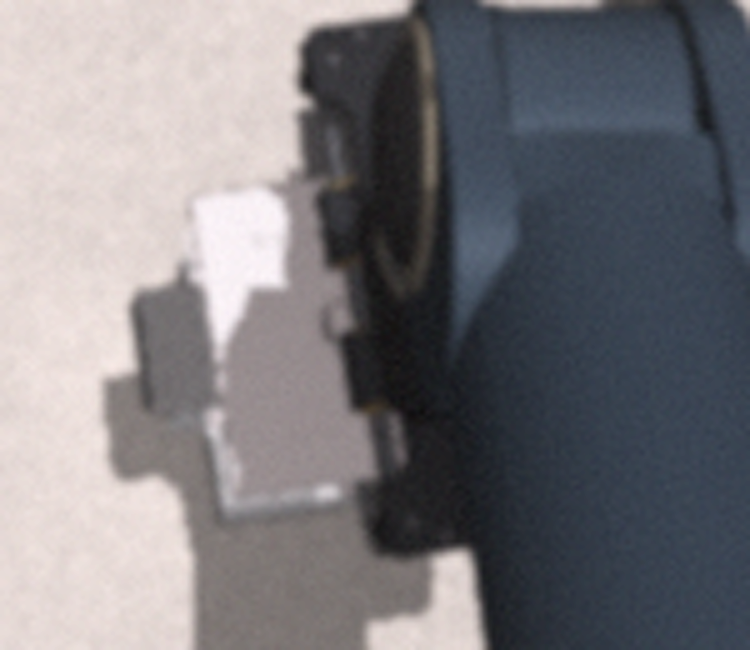

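View pics/s1.png

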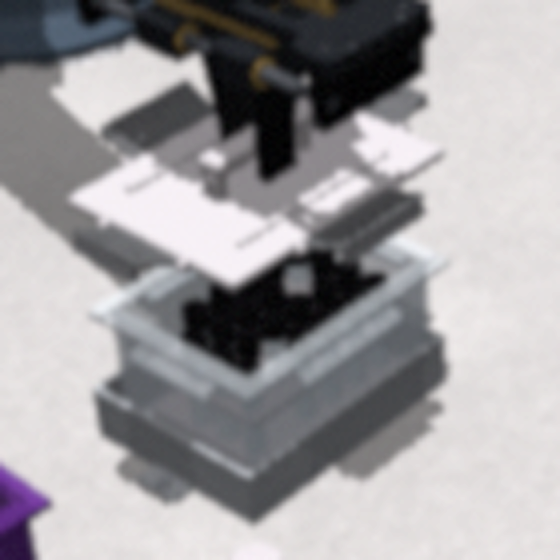

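```bash
python3 - <<'E'
from h import *
def ext(n,k,c,yaw,zlo,zhi,rows=None):
    a=np.load(f"{n}{k}.npz");X=cloud(n,a["d"]);m=(X[...,2]>zlo)&(X[...,2]<zhi)&(np.hypot(X[...,0]-c[0],X[...,1]-c[1])<.11)
    P=X[m];th=np.radians(yaw);R=np.array([[np.cos(th),np.sin(th)],[-np.sin(th),np.cos(th)]])
    L=(P[:,:2]-c)@R.T*1e3
    print(n,k,len(L),"z",np.median(P[:,2]).round(4))
    for ax in(0,1):
        o=1-ax
        for lo in range(-75,76,15):
            s=L[(L[:,o]>=lo-7.5)&(L[:,o]<lo+7.5),ax]
            if len(s)>8: print("  ax","xy"[ax],"at",lo,"range",s.min().round(1),s.max().round(1),len(s))
print("lid held");ext("top",1,np.array([.5215,-.1779]),7.2,.156,.17)
ext("scene",1,np.array([.5215,-.1779]),7.2,.156,.17)
print("box before");ext("top",0,np.array([.5209,-.1783]),7.2,.082,.095)
ext("scene",0,np.array([.5209,-.1783]),7.2,.082,.095)
E
```

```text
lid held
top 1 2124 z 0.1618
  ax x at 15 range -60.1 83.8 48
  ax x at 30 range -91.1 89.1 453
  ax x at 45 range -61.9 61.2 454
  ax x at 60 range -61.9 60.8 460
  ax x at 75 range -61.5 60.4 394
  ax y at -75 range 23.5 31.0 23
  ax y at -60 range 11.0 78.1 167
  ax y at -45 range 9.6 78.5 231
  ax y at -30 range 26.2 104.8 222
  ax y at -15 range 27.8 108.6 302
  ax y at 0 range 29.4 108.6 278
  ax y at 15 range 21.6 108.5 315
  ax y at 30 range 24.3 103.8 203
  ax y at 45 range 28.0 78.2 181
  ax y at 60 range 9.7 78.1 137
  ax y at 75 range 9.8 30.8 45
scene 1 2687 z 0.1625
  ax x at -75 range -61.2 61.0 292
  ax x at -60 range -61.7 61.5 259
  ax x at -45 range -65.5 67.4 263
  ax x at -30 range -93.6 92.7 341
  ax x at -15 range -86.2 91.9 319
  ax x at 0 range -87.2 91.3 275
  ax x at 15 range -84.5 92.1 246
  ax x at 30 range -85.8 90.5 161
  ax x at 45 range -12.0 62.6 122
  ax x at 60 range -33.9 61.2 119
  ax x at 75 range 0.0 61.6 82
  ax y at -75 range -35.0 29.6 161
  ax y at -60 range -83.0 26.8 161
  ax y at -45 range -84.0 16.0 182
  ax y at -30 range -102.8 65.9 1
[... 946 characters left out ...]
9 261
scene 0 1080 z 0.088
  ax x at -75 range -60.1 61.6 260
  ax x at -60 range -61.0 62.4 78
  ax x at -45 range -62.5 62.3 72
  ax x at -30 range -61.8 60.9 70
  ax x at -15 range -61.2 61.6 68
  ax x at 0 range -61.2 61.7 61
  ax x at 15 range -60.7 61.1 68
  ax x at 30 range -60.4 62.2 64
  ax x at 45 range -62.5 60.9 57
  ax x at 60 range -61.4 60.7 151
  ax x at 75 range -60.9 60.8 131
  ax y at -60 range -79.9 75.1 159
  ax y at -45 range -80.2 77.0 219
  ax y at -30 range -81.6 78.6 55
  ax y at -15 range -81.4 78.5 69
  ax y at 0 range -81.4 79.2 60
  ax y at 15 range -81.4 77.1 62
  ax y at 30 range -81.2 79.1 72
  ax y at 45 range -80.8 80.5 147
  ax y at 60 range -79.9 75.4 237
```

Emit:
apply_moves:
  steps:
    - [-0.01,0.01,-0.3,0,0,0]
    - [0,0,-0.4,0,0,0]
    - [0,0,-0.3,0,0,0]
    - [0,0,-0.15,0,0,0]
    - [0,0,-0.05,0,0,0]
    - [0,0,0,0,0,0]
    - [0,0,0,0,0,0]

```text
time_s: 7.58
tcp_pos: [0.5212, -0.178, 0.1061]
tcp_rot: [179.9, 0.0, 97.1]
ft_force: [0.3, -0.1, -2.4]
gripper_width: 0.176
```

Emit:
apply_moves:
  steps:
    - [0,0,-0.03,0,0,0]
    - [0,0,-0.03,0,0,0]
    - [0,0,-0.03,0,0,0]
    - [0,0,0,0,0,0]

```text
time_s: 8.07
tcp_pos: [0.5206, -0.1779, 0.1009]
tcp_rot: [-180.0, -0.0, 97.1]
ft_force: [-0.4, 0.1, -2.1]
gripper_width: 0.178
```

Emit:
apply_moves:
  steps:
    - [0,0,-0.03,0,0,0]
    - [0,0,-0.03,0,0,0]
    - [0,0,-0.02,0,0,0]
    - [0,0,0,0,0,0]

```text
time_s: 8.57
tcp_pos: [0.5208, -0.1779, 0.0976]
tcp_rot: [-180.0, 0.0, 97.1]
ft_force: [-1.7, -0.3, 3.5]
gripper_width: 0.181
```

Emit:
apply_moves:
  steps:
    - [0,0,-0.02,0,0,0]
    - [0,0,0,0,0,0]

```text
time_s: 8.82
tcp_pos: [0.5207, -0.1779, 0.0976]
tcp_rot: [-180.0, 0.1, 97.1]
ft_force: [-6.0, 1.4, 11.2]
gripper_width: 0.182
```

Emit:
apply_moves:
  steps:
    - [0,0,0.02,0,0,0]
    - [0,0,0,0,0,0]
    - [0,0,0,0,0,0]
    - [0,0,0,0,0,0]
  gripper: 0.5

```text
time_s: 9.32
tcp_pos: [0.5208, -0.1779, 0.0969]
tcp_rot: [180.0, -0.0, 97.1]
ft_force: [-0.2, 0.3, -0.4]
gripper_width: 0.479
```

Emit:
apply_moves:
  steps:
    - [0,0,0.3,0,0,0]
    - [0,0,0.6,0,0,0]
    - [0.8,0.3,0.6,0,0,0]
    - [0.8,0.7,0,0,0,0]
    - [0.4,0.8,0,0,0,0]
    - [0,0.8,0,0,0,0]
    - [0,0.8,0,0,0,0]
    - [0,0.8,0,0,0,0]
    - [0,0,0,0,0,0]
  gripper: 1

```text
time_s: 10.45
tcp_pos: [0.6206, 0.0373, 0.1736]
tcp_rot: [179.9, -0.1, 97.6]
ft_force: [-0.5, -0.5, -0.2]
gripper_width: 0.006
```

```bash
python3 look.py 2; python3 - <<'E'
from meas import *
a=np.load("top2.npz");X=cloud("top",a["d"]);Z=X[...,2];g=a["p"].astype(int).sum(2)
vv,uu=np.mgrid[0:420,0:560];r=(uu>285)&(uu<405)&(vv>180)&(vv<290)
rect(X,r&(Z>.086)&(Z<.102)&(g>1.1*np.median(g[290:330,150:300])),"plate")
rect(X,r&(Z>.11)&(Z<.125),"bar")
E
```

```text
[0.6210095  0.03197858 0.17284274] [1.79948620e+02 4.07857540e-02 9.71819262e+01] 10.55
plate c [ 0.5192 -0.179 ] LxW [153.  118.3] long-axis deg -82.83 z 0.0933 n 3028
bar c [ 0.5201 -0.1792] LxW [70.2 15.9] long-axis deg -83.09 z 0.117 n 257
```

View pics/t2.png

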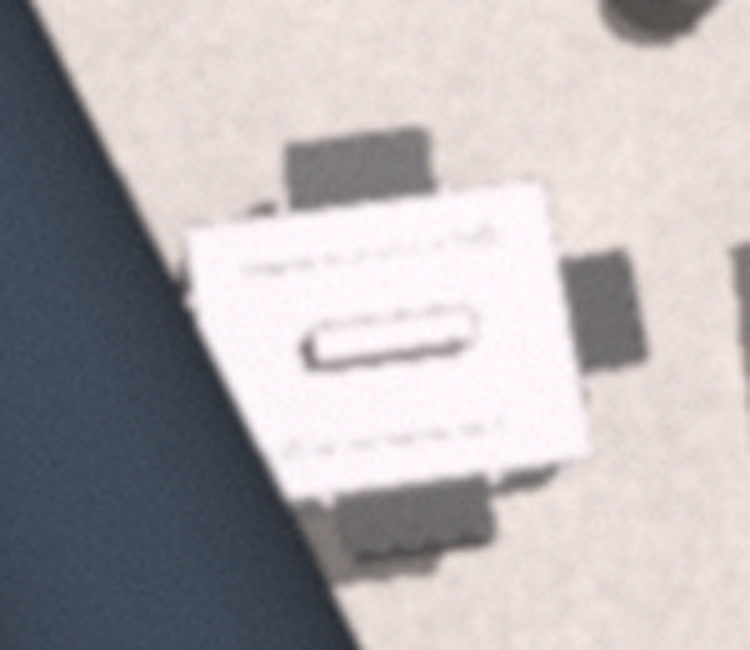

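View pics/s2.png

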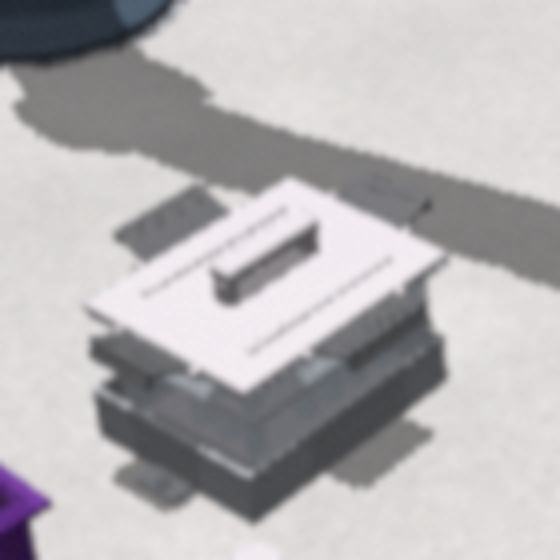

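Emit:
apply_moves:
  steps:
    - [-0.17,-0.6,0,0,0,0]
    - [0,-0.8,0,0,0,0]
    - [0,-0.8,0,0,0,0]
    - [0,-0.8,0,0,0,0]
    - [0,-0.6,-0.2,0,0,0]
    - [0,-0.39,-0.4,0,0,0]
    - [0,0,-0.36,0,0,0]
    - [0,0,0,0,0,0]

```text
time_s: 11.55
tcp_pos: [0.6108, -0.1657, 0.1217]
tcp_rot: [-179.8, -0.2, 97.2]
ft_force: [-0.8, -0.1, -0.3]
gripper_width: 0.003
```

Emit:
apply_moves:
  steps:
    - [0,0,-0.2,0,0,0]
    - [0,0,-0.2,0,0,0]
    - [0,0,-0.2,0,0,0]
    - [0,0,-0.1,0,0,0]
    - [0,0,0,0,0,0]

```text
time_s: 12.18
tcp_pos: [0.6118, -0.1673, 0.0885]
tcp_rot: [-179.9, -0.0, 97.2]
ft_force: [0.2, 0.2, -0.1]
gripper_width: 0.004
```

Emit:
apply_moves:
  steps:
    - [0,0,-0.14,0,0,0]
    - [0,0,-0.14,0,0,0]
    - [0,0,-0.13,0,0,0]
    - [0,0,0,0,0,0]

```text
time_s: 12.68
tcp_pos: [0.6117, -0.1673, 0.0676]
tcp_rot: [-179.9, -0.0, 97.1]
ft_force: [0.1, -0.4, 0.4]
gripper_width: 0.007
```

```bash
python3 look.py 3
```

```text
[ 0.61197778 -0.1673272   0.06825348] [-1.79958928e+02 -1.77306603e-02  9.71504070e+01] 12.775
```

View pics/s3.png

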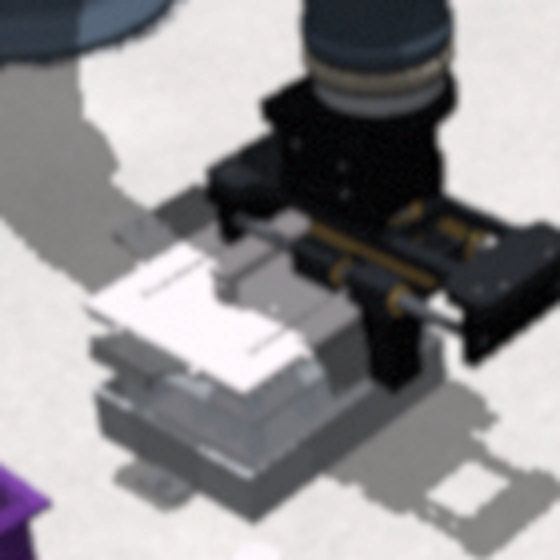

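Emit:
apply_moves:
  steps:
    - [-0.04,-0.005,-0.02,0,0,0]
    - [-0.04,-0.005,-0.02,0,0,0]
    - [-0.04,-0.005,-0.02,0,0,0]
    - [0,0,0,0,0,0]

```text
time_s: 13.28
tcp_pos: [0.6058, -0.1683, 0.0655]
tcp_rot: [-180.0, 0.0, 97.1]
ft_force: [-0.6, 0.7, -0.4]
gripper_width: 0.003
```

Emit:
apply_moves:
  steps:
    - [-0.03,-0.004,-0.01,0,0,0]
    - [-0.03,-0.004,-0.01,0,0,0]
    - [0,0,0,0,0,0]

```text
time_s: 13.65
tcp_pos: [0.6031, -0.1686, 0.0646]
tcp_rot: [-180.0, -0.0, 97.1]
ft_force: [0.7, 0.3, -0.2]
gripper_width: 0.009
```

Emit:
apply_moves:
  steps:
    - [-0.03,-0.004,0,0,0,0]
    - [-0.03,-0.004,0,0,0,0]
    - [0,0,0,0,0,0]

```text
time_s: 14.02
tcp_pos: [0.6017, -0.1687, 0.0652]
tcp_rot: [179.8, 0.0, 97.2]
ft_force: [5.0, 0.0, -0.3]
gripper_width: 0.006
```

Emit:
apply_moves:
  steps:
    - [-0.02,-0.0025,-0.02,0,0,0]
    - [0,0,0,0,0,0]

```text
time_s: 14.28
tcp_pos: [0.6009, -0.1688, 0.0645]
tcp_rot: [179.8, 0.0, 97.2]
ft_force: [5.7, 1.1, 1.5]
gripper_width: 0.002
```

Emit:
apply_moves:
  steps:
    - [-0.01,-0.001,-0.01,0,0,0]
    - [0,0,0,0,0,0]

```text
time_s: 14.52
tcp_pos: [0.6005, -0.1689, 0.0643]
tcp_rot: [179.8, 0.0, 97.2]
ft_force: [6.2, 1.2, 5.0]
gripper_width: 0.005
```

Emit:
apply_moves:
  steps:
    - [-0.02,-0.0025,-0.005,0,0,0]
    - [0,0,0,0,0,0]

```text
time_s: 14.78
tcp_pos: [0.5979, -0.1692, 0.0634]
tcp_rot: [180.0, 0.0, 97.2]
ft_force: [3.0, 1.0, 1.8]
gripper_width: 0.005
```

Emit:
apply_moves:
  steps:
    - [-0.02,-0.0025,-0.005,0,0,0]
    - [0,0,0,0,0,0]

```text
time_s: 15.02
tcp_pos: [0.5956, -0.1696, 0.062]
tcp_rot: [-179.9, -0.0, 97.1]
ft_force: [1.1, -0.2, 0.2]
gripper_width: 0.006
```

```bash
python3 look.py 4; python3 - <<'E'
from meas import *
for k in (2,3,4):
    a=np.load(f"scene{k}.npz");X=cloud("scene",a["d"]);Z=X[...,2]
    P=X[(Z>.088)&(Z<.098)&(np.hypot(X[...,0]-.5205,X[...,1]+.1787)<.11)]
    th=np.radians(7.1);L=(P[:,:2]-[.5205,-.1787])@np.array([[np.cos(th),-np.sin(th)],[np.sin(th),np.cos(th)]])*1e3
    for lo in (-70,-60,-50): s=L[abs(L[:,1]-lo)<5,0]; print(k,lo,s.min().round(1),s.max().round(1))
    for lo in (-50,0,50): s=L[abs(L[:,0]-lo)<5,1]; print(k,"y",lo,s.min().round(1),s.max().round(1))
E
```

```text
[ 0.59558705 -0.16955461  0.06198305] [-1.79861364e+02 -1.61709939e-02  9.71340913e+01] 15.125
2 -70 -60.0 64.7
2 -60 -60.6 63.7
2 -50 -61.6 62.9
2 y -50 -82.1 76.8
2 y 0 -109.5 94.4
2 y 50 -82.5 77.6
3 -70 -60.8 63.7
3 -60 -61.0 63.4
3 -50 -61.5 62.1
3 y -50 -82.7 12.0
3 y 0 -108.9 18.0
3 y 50 -83.1 8.1
4 -70 -63.7 62.5
4 -60 -61.9 62.0
4 -50 -61.9 62.2
4 y -50 -82.2 41.2
4 y 0 -109.3 1.4
4 y 50 -83.1 0.4
```

View pics/s4.png

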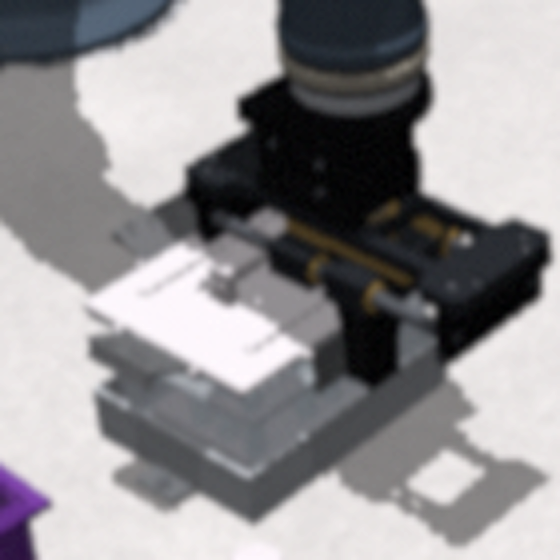

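Emit:
apply_moves:
  steps:
    - [-0.02,-0.0025,0,0,0,0]
    - [0,0,0,0,0,0]

```text
time_s: 15.38
tcp_pos: [0.5956, -0.1695, 0.0623]
tcp_rot: [-180.0, -0.0, 97.1]
ft_force: [1.6, 0.6, 0.3]
gripper_width: 0.003
```

Emit:
apply_moves:
  steps:
    - [-0.02,-0.0025,0,0,0,0]
    - [0,0,0,0,0,0]

```text
time_s: 15.62
tcp_pos: [0.5953, -0.1696, 0.0627]
tcp_rot: [179.9, 0.0, 97.1]
ft_force: [3.5, -0.3, -0.7]
gripper_width: 0.006
```

Emit:
apply_moves:
  steps:
    - [-0.03,-0.004,-0.005,0,0,0]
    - [-0.02,-0.0025,-0.005,0,0,0]
    - [0,0,0,0,0,0]

```text
time_s: 16.0
tcp_pos: [0.5941, -0.1696, 0.063]
tcp_rot: [179.8, 0.0, 97.2]
ft_force: [5.0, 0.8, -0.4]
gripper_width: 0.009
```

Emit:
apply_moves:
  steps:
    - [0.3,0.03,0,0,0,0]
    - [0.1,0.2,0.5,0,0,0]
    - [0,0.6,0.6,0,0,0]
    - [0,0.8,0.3,0,0,0]
    - [0,0.8,0,0,0,0]
    - [0,0.8,0,0,0,0]
    - [0,0.6,0,0,0,0]
    - [0,0.2,0,0,0,0]
    - [0,0,0,0,0,0]

```text
time_s: 17.12
tcp_pos: [0.612, 0.0313, 0.1317]
tcp_rot: [-179.9, 0.0, 97.2]
ft_force: [-1.1, -0.3, -0.1]
gripper_width: 0.005
```

```bash
python3 look.py 5; cat > lid.py <<'E'
import sys
from meas import *
a=np.load(f"top{sys.argv[1]}.npz");X=cloud("top",a["d"]);Z=X[...,2];g=a["p"].astype(int).sum(2)
vv,uu=np.mgrid[0:420,0:560];r=(uu>285)&(uu<405)&(vv>180)&(vv<290)
rect(X,r&(Z>.086)&(Z<.102)&(g>1.1*np.median(g[290:330,150:300])),"plate")
rect(X,r&(Z>.11)&(Z<.125),"bar")
E
python3 lid.py 5
```

```text
[0.61221215 0.02945509 0.13163518] [-1.79930814e+02  7.12425919e-02  9.70142514e+01] 17.225
plate c [ 0.5184 -0.1791] LxW [153.2 117.6] long-axis deg -82.87 z 0.0932 n 2972
bar c [ 0.5188 -0.1789] LxW [69.8 16.4] long-axis deg -83.3 z 0.1165 n 259
```

View pics/s5.png

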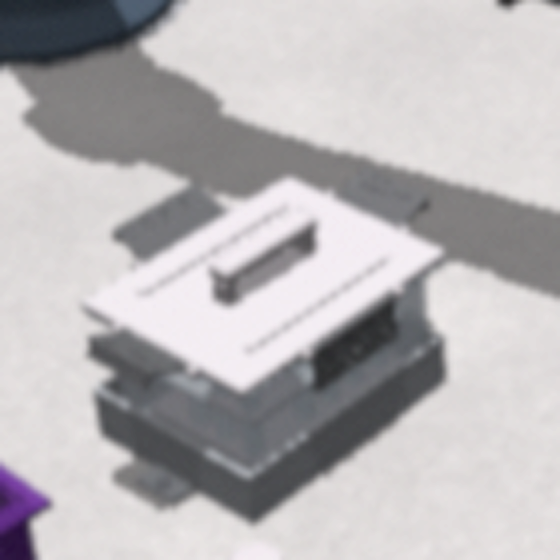

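View pics/t5.png

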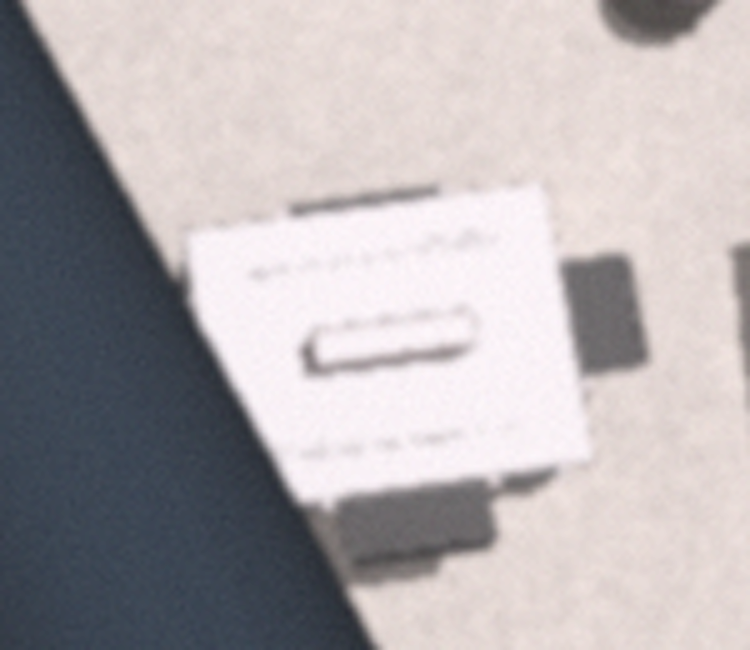

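```bash
cat > clip.py <<'E'
import sys
from h import *
# clip angle from scene/top depth: outward offset vs height in lid frame
k=sys.argv[1];cam=sys.argv[2];cl=int(sys.argv[3]);C=np.array([float(sys.argv[4]),float(sys.argv[5])])
phi=np.radians(7.1+90*(cl-1));o=np.array([np.cos(phi),np.sin(phi)]);t=np.array([-o[1],o[0]])
h=.0635 if cl%2 else .0815
a=np.load(f"{cam}{k}.npz");X=cloud(cam,a["d"]).reshape(-1,3)
u=(X[:,:2]-C)@o-h;w=(X[:,:2]-C)@t
for lo in range(56,92,4):
    m=(abs(w)<.022)&(X[:,2]>lo/1e3)&(X[:,2]<(lo+4)/1e3)&(abs(u)<.035)
    if m.sum()>3: print(lo,m.sum(),"out mm",np.percentile(u[m]*1e3,[10,50,90]).round(1))
E
python3 clip.py 5 scene 1 .5190 -.1788
```

```text
64 13 out mm [0.4 1.9 3.1]
68 25 out mm [1.3 2.3 4.4]
72 19 out mm [1.2 2.3 3.7]
76 27 out mm [0.5 1.9 4.1]
80 25 out mm [0.4 1.3 2.6]
84 21 out mm [0.1 1.5 3.1]
88 37 out mm [-16.7   0.7   2.9]
```

Emit:
apply_moves:
  steps:
    - [-0.5,-0.4,0,0,0,0]
    - [-0.7,-0.6,0,0,0,0]
    - [-0.6,-0.6,0,0,0,0]
    - [-0.33,-0.45,0,0,0,0]
    - [0,0,-0.3,0,0,0]
    - [0,0,-0.3,0,0,0]
    - [0,0,-0.3,0,0,0]
    - [0,0,0,0,0,0]

```text
time_s: 18.23
tcp_pos: [0.5052, -0.07, 0.0854]
tcp_rot: [-179.9, -0.1, 97.2]
ft_force: [0.8, -0.8, 0.6]
gripper_width: 0.006
```

Emit:
apply_moves:
  steps:
    - [0,0,-0.15,0,0,0]
    - [0,0,-0.15,0,0,0]
    - [0,0,-0.1,0,0,0]
    - [0,0,0,0,0,0]

```text
time_s: 18.73
tcp_pos: [0.5052, -0.0709, 0.0665]
tcp_rot: [-179.9, -0.0, 97.2]
ft_force: [0.5, 0.1, -0.7]
gripper_width: 0.003
```

Emit:
apply_moves:
  steps:
    - [0.006,-0.05,-0.02,0,0,0]
    - [0.006,-0.05,-0.02,0,0,0]
    - [0.006,-0.05,-0.01,0,0,0]
    - [0,0,0,0,0,0]

```text
time_s: 19.23
tcp_pos: [0.5066, -0.078, 0.0645]
tcp_rot: [180.0, -0.0, 97.1]
ft_force: [-0.4, 2.7, -1.5]
gripper_width: 0.004
```

Emit:
apply_moves:
  steps:
    - [0.004,-0.03,0,0,0,0]
    - [0.004,-0.03,0,0,0,0]
    - [0,0,0,0,0,0]

```text
time_s: 19.6
tcp_pos: [0.507, -0.0813, 0.0645]
tcp_rot: [-180.0, -0.0, 97.1]
ft_force: [-0.9, 4.8, -0.5]
gripper_width: 0.007
```

Emit:
apply_moves:
  steps:
    - [0.0025,-0.02,-0.02,0,0,0]
    - [0,0,0,0,0,0]

```text
time_s: 19.85
tcp_pos: [0.5073, -0.0823, 0.0638]
tcp_rot: [180.0, -0.0, 97.1]
ft_force: [-2.4, 5.2, 1.7]
gripper_width: 0.007
```

Emit:
apply_moves:
  steps:
    - [0.0025,-0.02,-0.01,0,0,0]
    - [0,0,0,0,0,0]

```text
time_s: 20.1
tcp_pos: [0.5074, -0.0833, 0.0633]
tcp_rot: [180.0, -0.0, 97.2]
ft_force: [-1.0, 4.8, 1.8]
gripper_width: 0.006
```

Emit:
apply_moves:
  steps:
    - [0.0025,-0.02,-0.005,0,0,0]
    - [0,0,0,0,0,0]

```text
time_s: 20.35
tcp_pos: [0.5077, -0.0857, 0.0629]
tcp_rot: [180.0, 0.1, 97.1]
ft_force: [-0.9, 1.1, -0.5]
gripper_width: 0.006
```

Emit:
apply_moves:
  steps:
    - [0.0025,-0.02,0,0,0,0]
    - [0,0,0,0,0,0]

```text
time_s: 20.6
tcp_pos: [0.5077, -0.0866, 0.0628]
tcp_rot: [180.0, 0.1, 97.1]
ft_force: [-0.0, 0.6, 0.0]
gripper_width: 0.01
```

Emit:
apply_moves:
  steps:
    - [0.0025,-0.02,0,0,0,0]
    - [0.0025,-0.02,0,0,0,0]
    - [0,0,0,0,0,0]

```text
time_s: 20.98
tcp_pos: [0.5078, -0.0875, 0.0628]
tcp_rot: [180.0, -0.0, 97.1]
ft_force: [-0.4, 0.6, -0.0]
gripper_width: 0.007
```

Emit:
apply_moves:
  steps:
    - [0.0025,-0.02,0,0,0,0]
    - [0.0025,-0.02,0,0,0,0]
    - [0,0,0,0,0,0]

```text
time_s: 21.35
tcp_pos: [0.5079, -0.0879, 0.0628]
tcp_rot: [-180.0, -0.1, 97.2]
ft_force: [-1.6, 4.6, 0.4]
gripper_width: 0.005
```

Emit:
apply_moves:
  steps:
    - [0.0025,-0.02,0,0,0,0]
    - [0.0025,-0.02,0,0,0,0]
    - [0,0,0,0,0,0]

```text
time_s: 21.72
tcp_pos: [0.5082, -0.09, 0.0627]
tcp_rot: [180.0, -0.1, 97.2]
ft_force: [-0.9, 5.1, 0.6]
gripper_width: 0.005
```

Emit:
apply_moves:
  steps:
    - [0,0.4,0,0,0,0]
    - [0,0.4,0.5,0,0,0]
    - [-0.1,0.6,0.7,0,0,0]
    - [-0.2,0.7,0.2,0,0,0]
    - [-0.2,0.6,0,0,0,0]
    - [0,0.3,0,0,0,0]
    - [0,0,0,0,0,0]

```text
time_s: 22.6
tcp_pos: [0.4839, 0.0586, 0.1328]
tcp_rot: [180.0, 0.0, 97.2]
ft_force: [0.3, 0.0, -1.2]
gripper_width: 0.005
```

```bash
python3 look.py 6; python3 lid.py 6
```

```text
[0.48379976 0.05710477 0.13250086] [-1.79978811e+02  4.22304344e-02  9.70534299e+01] 22.7
plate c [ 0.5083 -0.1984] LxW [194.5 157.4] long-axis deg -83.82 z 0.0934 n 4741
bar c [ 0.5195 -0.1843] LxW [69.9 16.1] long-axis deg -83.25 z 0.1168 n 254
```

View pics/t6.png

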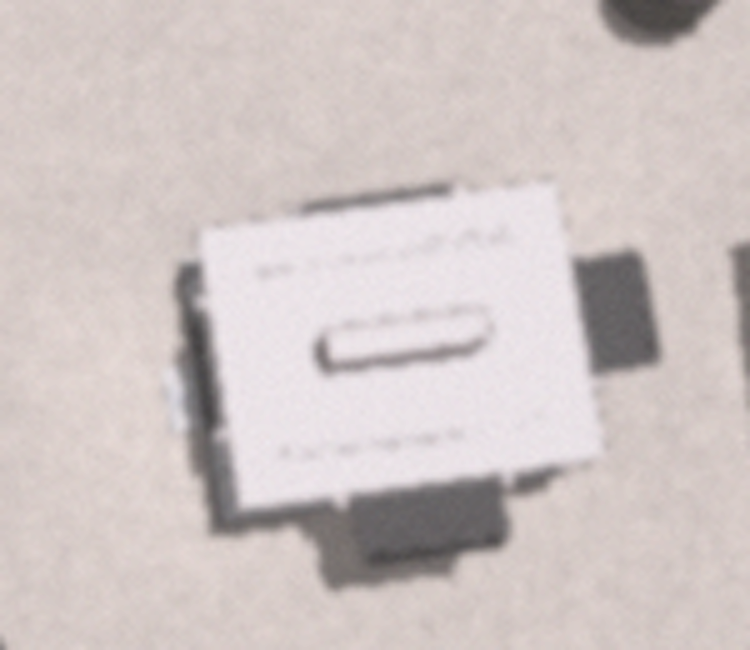

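View pics/s6.png

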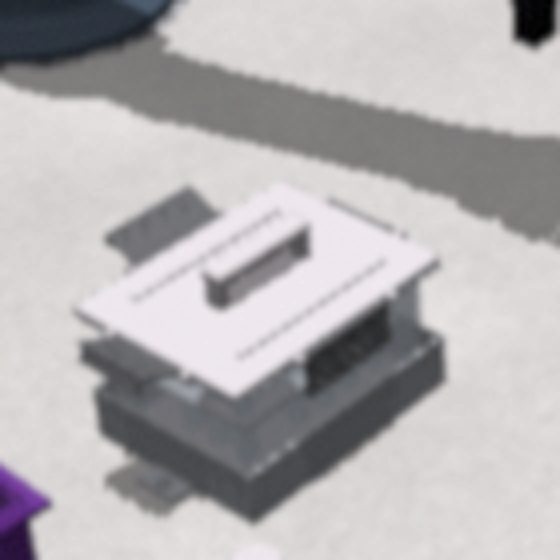

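```bash
python3 clip.py 6 top 2 .5192 -.1843; echo; python3 clip.py 6 scene 1 .5192 -.1843; echo; python3 clip.py 6 top 1 .5192 -.1843
```

```text
64 6 out mm [2.3 2.8 3. ]
72 7 out mm [1.8 2.3 2.8]
76 6 out mm [1.6 1.8 2.4]
88 94 out mm [-31.8 -13.3   0. ]

64 13 out mm [1.1 2.3 3.1]
68 24 out mm [1.5 2.9 5.9]
72 20 out mm [1.7 3.2 4.9]
76 25 out mm [1.4 3.1 4.5]
80 21 out mm [1.5 2.6 4.1]
84 30 out mm [0.2 1.7 4.1]
88 19 out mm [-5.7  1.5  3.4]

88 92 out mm [-29.9 -13.7  -0.2]
```

Emit:
apply_moves:
  steps:
    - [-0.2,-0.6,0,0,0,0]
    - [-0.3,-0.8,0,0,0,0]
    - [-0.3,-0.9,0,0,0,0]
    - [-0.27,-0.9,0,0,0,0]
    - [0,-0.9,0,0,0,0]
    - [0,-0.7,0,0,0,0]
    - [0,-0.25,-0.2,0,0,0]
    - [0,0,-0.3,0,0,0]
    - [0,0,-0.3,0,0,0]
    - [0,0,-0.2,0,0,0]
    - [0,0,0,0,0,0]

```text
time_s: 24.08
tcp_pos: [0.4293, -0.1926, 0.0818]
tcp_rot: [-179.9, -0.1, 97.3]
ft_force: [-0.0, -0.1, -0.7]
gripper_width: 0.003
```

Emit:
apply_moves:
  steps:
    - [0,0,-0.15,0,0,0]
    - [0,0,-0.15,0,0,0]
    - [0,0,0,0,0,0]

```text
time_s: 24.45
tcp_pos: [0.4293, -0.1937, 0.0672]
tcp_rot: [-179.9, -0.0, 97.1]
ft_force: [0.5, 0.1, -0.6]
gripper_width: 0.006
```

Emit:
apply_moves:
  steps:
    - [0.05,0.006,-0.02,0,0,0]
    - [0.05,0.006,-0.02,0,0,0]
    - [0.05,0.006,-0.01,0,0,0]
    - [0,0,0,0,0,0]

```text
time_s: 24.95
tcp_pos: [0.4381, -0.193, 0.0656]
tcp_rot: [179.9, 0.0, 97.2]
ft_force: [0.4, 0.3, 0.0]
gripper_width: 0.006
```

Emit:
apply_moves:
  steps:
    - [0.03,0.004,0,0,0,0]
    - [0.02,0.0025,0,0,0,0]
    - [0,0,0,0,0,0]

```text
time_s: 25.32
tcp_pos: [0.4397, -0.1928, 0.0653]
tcp_rot: [-180.0, 0.0, 97.1]
ft_force: [-1.2, 0.6, -0.0]
gripper_width: 0.002
```

Emit:
apply_moves:
  steps:
    - [0.02,0.0025,-0.02,0,0,0]
    - [0,0,0,0,0,0]

```text
time_s: 25.58
tcp_pos: [0.4401, -0.1927, 0.0642]
tcp_rot: [-179.9, -0.0, 97.1]
ft_force: [-3.1, -0.3, 2.9]
gripper_width: 0.003
```

Emit:
apply_moves:
  steps:
    - [0.02,0.0025,-0.01,0,0,0]
    - [0,0,0,0,0,0]

```text
time_s: 25.82
tcp_pos: [0.4409, -0.1926, 0.0636]
tcp_rot: [-179.9, -0.0, 97.1]
ft_force: [-5.1, -1.0, 4.7]
gripper_width: 0.003
```

Emit:
apply_moves:
  steps:
    - [0.02,0.0025,-0.005,0,0,0]
    - [0,0,0,0,0,0]

```text
time_s: 26.08
tcp_pos: [0.4416, -0.1925, 0.0634]
tcp_rot: [-179.9, -0.0, 97.1]
ft_force: [-6.0, -1.0, 5.3]
gripper_width: 0.005
```

Emit:
apply_moves:
  steps:
    - [0.02,0.0025,-0.005,0,0,0]
    - [0,0,0,0,0,0]

```text
time_s: 26.32
tcp_pos: [0.4425, -0.1924, 0.063]
tcp_rot: [-179.9, -0.0, 97.1]
ft_force: [-6.1, -1.1, 3.6]
gripper_width: 0.004
```

Emit:
apply_moves:
  steps:
    - [0.02,0.0025,-0.005,0,0,0]
    - [0,0,0,0,0,0]

```text
time_s: 26.58
tcp_pos: [0.4454, -0.192, 0.063]
tcp_rot: [179.9, -0.0, 97.2]
ft_force: [-1.9, -0.4, -1.2]
gripper_width: 0.009
```

Force dropped, which looks like the snap. I push on until it is firm.

Emit:
apply_moves:
  steps:
    - [0.02,0.0025,0,0,0,0]
    - [0.02,0.0025,0,0,0,0]
    - [0,0,0,0,0,0]

```text
time_s: 26.95
tcp_pos: [0.4461, -0.1919, 0.0629]
tcp_rot: [-179.9, -0.0, 97.1]
ft_force: [-4.8, -0.6, 2.3]
gripper_width: 0.006
```

Emit:
apply_moves:
  steps:
    - [0.02,0.0025,0,0,0,0]
    - [0.02,0.0025,0,0,0,0]
    - [0,0,0,0,0,0]

```text
time_s: 27.32
tcp_pos: [0.4461, -0.1918, 0.0628]
tcp_rot: [-179.7, -0.0, 97.1]
ft_force: [-9.4, -1.4, 7.5]
gripper_width: 0.003
```

Emit:
apply_moves:
  steps:
    - [0.02,0.0025,0,0,0,0]
    - [0.02,0.0025,0,0,0,0]
    - [0,0,0,0,0,0]

```text
time_s: 27.7
tcp_pos: [0.4461, -0.1918, 0.0627]
tcp_rot: [-179.4, -0.0, 97.1]
ft_force: [-13.5, -0.5, 10.9]
gripper_width: 0.003
```

Emit:
apply_moves:
  steps:
    - [-0.5,-0.06,0,0,0,0]
    - [0,-0.1,0.5,0,0,0]
    - [0,-0.4,0.6,0,0,0]
    - [0,-0.7,0.3,0,0,0]
    - [0.3,-0.5,0,0,0,0]
    - [0.7,-0.2,0,0,0,0]
    - [0.7,0,0,0,0,0]
    - [0.4,0,0,0,0,0]
    - [0,0,0,0,0,0]

```text
time_s: 28.82
tcp_pos: [0.5336, -0.2885, 0.1333]
tcp_rot: [179.8, -0.0, 97.3]
ft_force: [-0.3, 0.1, -0.0]
gripper_width: 0.004
```

```bash
python3 look.py 7; python3 lid.py 7
```

```text
[ 0.53079971 -0.28917914  0.13298984] [1.79965949e+02 3.44169409e-04 9.71668341e+01] 28.925
plate c [ 0.5194 -0.1751] LxW [136.1 117.1] long-axis deg -82.53 z 0.0931 n 2167
bar c [ 0.5206 -0.1843] LxW [69.  16.1] long-axis deg -83.54 z 0.1168 n 254
```

View pics/t7.png

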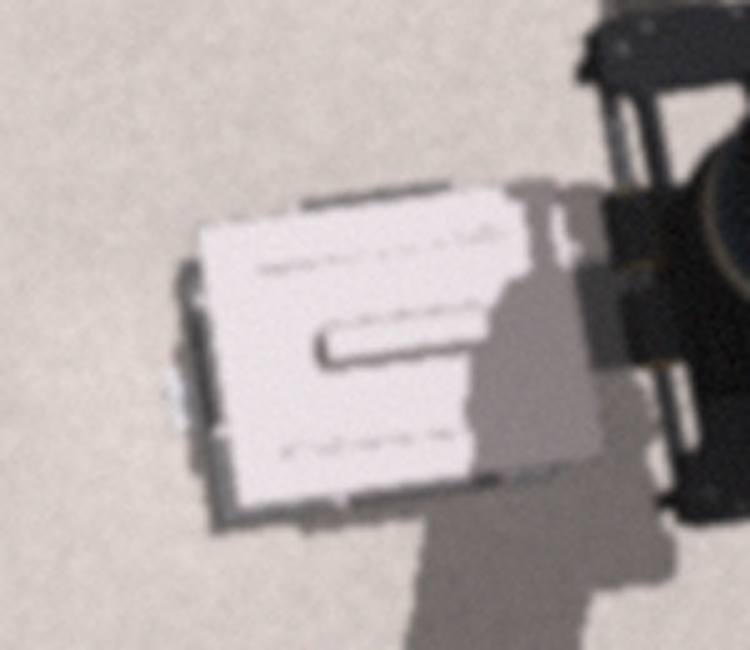

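View pics/s7.png

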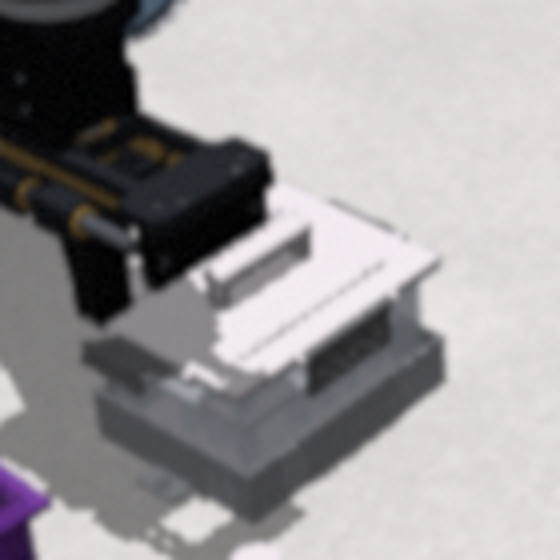

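Emit:
apply_moves:
  steps:
    - [0.03,0,-0.3,0,0,0]
    - [0,0,-0.3,0,0,0]
    - [0,0,-0.25,0,0,0]
    - [0,0,-0.2,0,0,0]
    - [0,0,-0.15,0,0,0]
    - [0,0,-0.12,0,0,0]
    - [0,0,0,0,0,0]

```text
time_s: 29.8
tcp_pos: [0.5317, -0.289, 0.0662]
tcp_rot: [-179.9, -0.1, 97.1]
ft_force: [-0.1, -0.6, -0.3]
gripper_width: 0.005
```

Emit:
apply_moves:
  steps:
    - [-0.006,0.05,-0.02,0,0,0]
    - [-0.006,0.05,-0.02,0,0,0]
    - [-0.006,0.04,-0.01,0,0,0]
    - [0,0,0,0,0,0]

```text
time_s: 30.3
tcp_pos: [0.5316, -0.2838, 0.065]
tcp_rot: [180.0, 0.1, 97.1]
ft_force: [0.3, -5.4, -0.5]
gripper_width: 0.004
```

Emit:
apply_moves:
  steps:
    - [-0.004,0.03,0,0,0,0]
    - [-0.004,0.03,0,0,0,0]
    - [0,0,0,0,0,0]

```text
time_s: 30.68
tcp_pos: [0.5313, -0.2805, 0.065]
tcp_rot: [179.9, 0.1, 97.1]
ft_force: [0.3, -4.3, -0.4]
gripper_width: 0.004
```

Emit:
apply_moves:
  steps:
    - [-0.0025,0.02,-0.02,0,0,0]
    - [0,0,0,0,0,0]

```text
time_s: 30.92
tcp_pos: [0.5314, -0.28, 0.0644]
tcp_rot: [179.9, 0.1, 97.1]
ft_force: [0.2, -5.6, 1.9]
gripper_width: 0.006
```

Emit:
apply_moves:
  steps:
    - [-0.0025,0.02,-0.01,0,0,0]
    - [0,0,0,0,0,0]

```text
time_s: 31.18
tcp_pos: [0.5314, -0.2795, 0.064]
tcp_rot: [179.9, 0.2, 97.1]
ft_force: [-0.6, -5.8, 2.9]
gripper_width: 0.002
```

Emit:
apply_moves:
  steps:
    - [-0.0025,0.02,-0.005,0,0,0]
    - [0,0,0,0,0,0]

```text
time_s: 31.42
tcp_pos: [0.5313, -0.2789, 0.0639]
tcp_rot: [179.9, 0.2, 97.1]
ft_force: [0.6, -7.3, 2.4]
gripper_width: 0.005
```

Emit:
apply_moves:
  steps:
    - [-0.0025,0.02,-0.005,0,0,0]
    - [0,0,0,0,0,0]

```text
time_s: 31.68
tcp_pos: [0.531, -0.2765, 0.0634]
tcp_rot: [179.9, 0.1, 97.1]
ft_force: [1.1, -2.2, 0.8]
gripper_width: 0.009
```

Snap-like drop again. I press home.

Emit:
apply_moves:
  steps:
    - [-0.0025,0.02,0,0,0,0]
    - [-0.0025,0.02,0,0,0,0]
    - [0,0,0,0,0,0]

```text
time_s: 32.05
tcp_pos: [0.5306, -0.274, 0.0629]
tcp_rot: [180.0, 0.1, 97.1]
ft_force: [0.0, -4.9, 1.6]
gripper_width: 0.006
```

Emit:
apply_moves:
  steps:
    - [-0.0025,0.02,0,0,0,0]
    - [-0.0025,0.02,0,0,0,0]
    - [0,0,0,0,0,0]

```text
time_s: 32.42
tcp_pos: [0.5303, -0.2727, 0.0629]
tcp_rot: [180.0, 0.1, 97.1]
ft_force: [0.5, -5.5, 1.9]
gripper_width: 0.003
```

Emit:
apply_moves:
  steps:
    - [-0.0025,0.02,0,0,0,0]
    - [-0.0025,0.02,0,0,0,0]
    - [0,0,0,0,0,0]

```text
time_s: 32.8
tcp_pos: [0.5301, -0.2706, 0.0628]
tcp_rot: [180.0, 0.1, 97.1]
ft_force: [0.1, -5.6, 1.7]
gripper_width: 0.009
```

Emit:
apply_moves:
  steps:
    - [0,-0.4,0,0,0,0]
    - [0,-0.1,0.6,0,0,0]
    - [0,0,0.9,0,0,0]
    - [0,0.3,0.9,0,0,0]
    - [0,0.9,0.5,0,0,0]
    - [0,0.9,0,0,0,0]
    - [-0.1,0.9,0,0,0,0]
    - [-0.2,0.9,0,0,0,0]
    - [-0.2,0.9,0,0,0,0]
    - [-0.2,0.9,0,0,0,0]
    - [-0.2,0.9,0,0,0,0]
    - [0,0.7,0,0,0,0]

```text
time_s: 34.3
tcp_pos: [0.4832, 0.0728, 0.2073]
tcp_rot: [-179.9, -0.1, 97.3]
ft_force: [0.7, 0.3, 0.3]
gripper_width: 0.005
```

```bash
python3 look.py 8; python3 lid.py 8
```

```text
[0.48362949 0.07555783 0.20764147] [-179.96340626   -0.18675017   97.5921615 ] 34.4
plate c [ 0.5198 -0.177 ] LxW [168.1 132.6] long-axis deg -82.89 z 0.0933 n 4227
bar c [ 0.5198 -0.1769] LxW [69.7 16.1] long-axis deg -82.87 z 0.1167 n 258
```

View pics/t8.png

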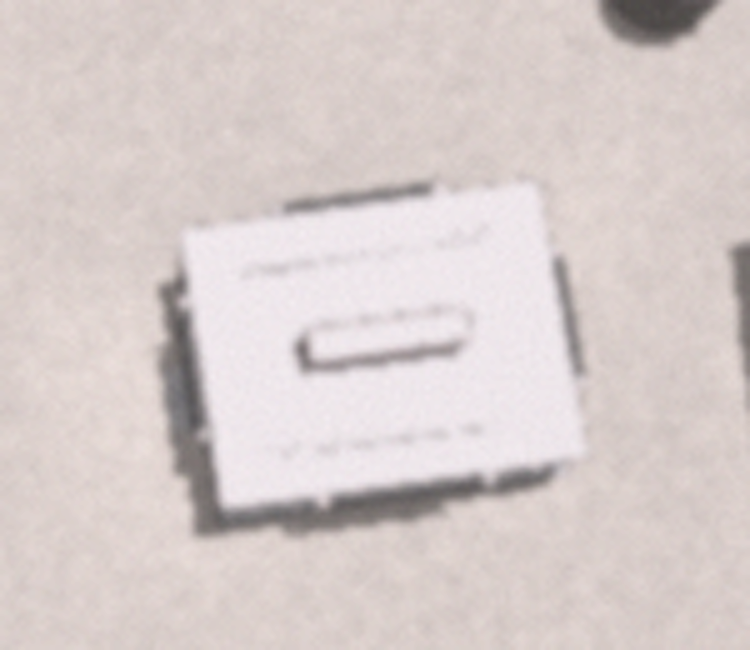

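View pics/s8.png

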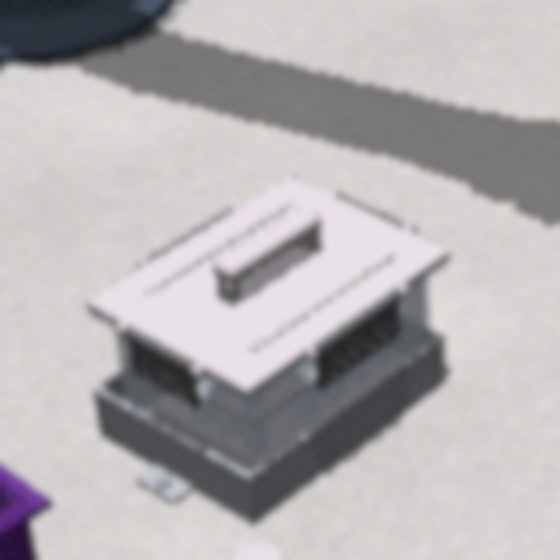

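```bash
for c in "scene 1" "scene 4" "top 2" "top 3"; do echo $c; python3 clip.py 8 $c .5199 -.1768; done; python3 - <<'E'
from meas import *
# silhouette of clips by pixel in top
a=np.load("top8.npz");crop("top",a["p"],295,195,395,285,8,"pics/z8.png",2.0)
C=np.array([.5199,-.1768])
for cl in (1,2,3,4):
    ph=np.radians(7.1+90*(cl-1));o=np.array([np.cos(ph),np.sin(ph)]);h=.0635 if cl%2 else .0815
    for th in (0,.17,.3):
        r=h+.027*np.sin(th)+.0015*np.cos(th);z=.091-.027*np.cos(th)
        e=proj("top",[*(C+o*r),z])[0]; pl=proj("top",[*(C+o*(h-.002)),.094])[0]
        print(cl,th,"free edge crop px",((e-[295,195])*8).round(),"plate edge",((pl-[295,195])*8).round())
E
```

```text
scene 1
64 16 out mm [0.6 1.3 2.8]
68 20 out mm [0.8 1.7 3.3]
72 19 out mm [0.7 1.5 3.5]
76 27 out mm [0.2 1.6 3.8]
80 24 out mm [-0.3  1.2  3. ]
84 15 out mm [-0.3  1.8  2.3]
88 28 out mm [-5.3  1.3  3.8]
scene 4
64 10 out mm [2.  3.1 4.1]
68 19 out mm [2.1 3.3 4.8]
72 17 out mm [1.9 3.3 4.8]
76 23 out mm [2.1 3.4 4.9]
80 21 out mm [2. 3. 5.]
84 24 out mm [2.2 2.9 4.1]
88 27 out mm [-29.9   2.2   4.3]
top 2
72 9 out mm [1.8 2.2 2.5]
88 88 out mm [-32.2 -14.2  -0.8]
top 3
68 4 out mm [2.4 2.5 2.6]
88 94 out mm [-30.1 -12.9   0.5]
1 0 free edge crop px [358. 125.] plate edge [372. 117.]
1 0.17 free edge crop px [355. 109.] plate edge [372. 117.]
1 0.3 free edge crop px [354.  96.] plate edge [372. 117.]
2 0 free edge crop px [ 98. 396.] plate edge [116. 381.]
2 0.17 free edge crop px [ 82. 398.] plate edge [116. 381.]
2 0.3 free edge crop px [ 70. 399.] plate edge [116. 381.]
3 0 free edge crop px [435. 589.] plate edge [448. 569.]
3 0.17 free edge crop px [438. 606.] plate edge [448. 569.]
3 0.3 free edge crop px [440. 618.] plate edge [448. 569.]
4 0 free edge crop px [693. 313.] plate edge [703. 299.]
4 0.17 free edge crop px [710. 310.] plate edge [703. 299.]
4 0.3 free edge crop px [722. 308.] plate edge [703. 299.]
```

View pics/z8.png

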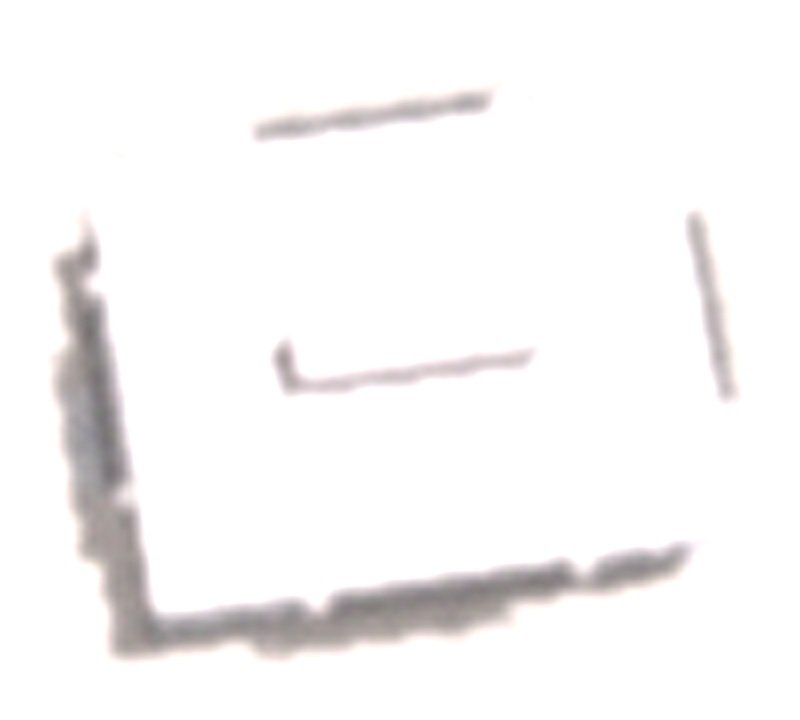

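```bash
python3 -c "
from rig import *
s=read_state();print(s['time_s'],s['ft_force']);print(job_done())"
```

```text
34.4 [-0.16229974  0.81029405  0.81718166]
the job is handed in; nothing more can be done
None
```

I laid the lid on the clear box in its tray, folded down and snapped all four clips in the order 1, 2, 3, 4, and handed the job in at 34.4 s. No verdict was reported.

**Pushing forces:** The sideways push force rose to about 5–7 N on each clip and then dropped as the clip passed its ledge. The highest reading was about 17 N in total, when I pressed clip 3 home, which is below the 25 N crack limit.

**Last checks:**
- **Lid:** It lies flat, with the plate top at 93 mm (94 expected) and the grip bar at 117 mm (118 expected). The box stands upright, having only slid a few millimetres within its play.
- **Clips 1 and 4:** The scene view shows both hanging upright.
- **Clips 2 and 3:** The top view shows clip 2's free edge at about 0.05 rad. My reading for clip 3 was less clear, between 0 and about 0.09 rad.
- **Bystanders:** I did not measure the rack, bottle, tip box or purple box again at the end. Every move was planned to stay clear of them.

**Less certain:** Only clip 3 was pressed against a rigid stop. For clips 1, 2 and 4 the box slid at about 5 N, so their closure rests on the force drop and the pictures. Some depth readings were noisy by 1–2 mm.

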